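# Change over the samples at the refractometer bench

### The arm

A 6-joint arm with a two-finger parallel gripper is mounted at the origin on the work surface. World frame = base frame: x ahead of the robot, y to its left, z up, the work surface at z = 0. Lengths are in m, angles in rad, forces in N, time in s.
With the tool pointing down it reaches from about 0.35 to 0.875 m from the base axis. Payload 15.5 kg.
Tool frame: the origin (TCP) lies midway between the tips of the shut fingers; the grasp point (between the pads) lies 19 mm behind it; z points along the fingers, y is the line along which they close (so a half turn about z gives the same grasp; the last joint's range is limited). The gripper opens to 85 mm and grips with 20 to 120 N. Pads are 22 mm wide; open, the fingers measure 114 mm over their backs; the gripper's body (76 mm by 85 mm) begins 54 mm behind the grasp point. The pads swing forward as they close: fully open they stand 13 mm farther back than shut.
Start: joints at [-1.212, 0.494, 1.345, -0, 1.302, -0.096], TCP at [0.274, -0.562, 0.231] pointing down, gripper open.
Joint ranges: [-2.91, 2.91], [-0.82, 2.16], [0.22, 2.67], [-1.22, 4.37], [0.12, 2.79], [-3.08, 3.08]. Speed limits (rad/s): [1.89, 1.89, 2.57, 3.01, 3.01, 3.01].

### API

Orientations are given as a 3x3 rotation matrix whose columns are the frame's x, y, z axes.
In Python, from plant import sensors, eyes, order gives the robot as it stands. The module is installed in compiled form; this text tells all that it offers.
- The arm moves only by the tool move_arm, never from a script. Its argument "deltas" is a list of rows, each a list of 3 entries, a list of its own where there are three numbers: the closure, from 0 (fully open) to 1 (shut), then the shift along the tool's x, y, z each as a share of 0.2 m, from -1 to 1, then the turn, a rotation vector about the tool's x, y, z each as a share of 2 pi rad, from -1 to 1. In form: [[gripper, [tx, ty, tz], [ax, ay, az]], ...]. A call has exactly 10 rows; each row is the pose to reach, as a shift and turn from the pose commanded when the call began, along the tool's axes at that moment, turning the shorter way round; what a row does not reach only later rows make up. A row lasts 1/10 s, in which the tool goes at most 50 mm and 8.59 degrees, less where a joint would pass 70% of its speed; a pose out of reach is approached as far as the arm can. A call with a number of a shift or a turn outside -1 to 1 is refused whole. A call with a gripper value outside its range is refused whole. The fingers move at their own pace and stop on an object; "force" is the grip in N (left out, the last holds). Time passes only in rows, so rows that repeat a pose let the fingers close, or fill a call up. It gives the time, the measured TCP pose, the force, the opening and the grip force at its end, in the units of the state.
- sensors.sense(): the state, without advancing time (a new reading comes with each control period).
- eyes.read_camera(name): name is "scene" or "top"; returns a dict with "pixels" (420x560x3 uint8, red, green, blue), "K" (3x3 intrinsics, pixels), "dist" ([k1, k2, p1, p2, k3] as OpenCV has them; the pictures are not rectified), "rvec" (rotation vector, rad) and "tvec" (3), from world to camera coordinates, as OpenCV has them. Camera axes: x right, y down, z forward; pixel columns grow to the right and rows downward; lengths in m; the calibration is good to about 2 mm. A picture is of the moment at which its call begins. There is no depth.
- order.hand_in(): hands the job in; it is judged then, once.
The state is a dict: "time": time; "qpos": joint angles; "dq": joint speeds; "tau": joint torques, N m; "tcp_pos": TCP position; "orientation": TCP orientation; "contact_force": force on the tool from outside, world axes, zero at the start; "ft_torque": the same for the moment, N m; "width": finger opening in m; "finger_force": force on a finger pad.
Only numpy, scipy, OpenCV 4.12 (cv2) and the standard library are available. Lean on these libraries where they do the work, as an engineer would, in place of code of your own. Each camera call takes 0.05 s, during which the arm holds its last target. There are 200 camera calls.

### The job

The bottle on the round measuring stage has been measured and the jar on the square tray is next: make them change places, each upright in the middle of the other's place, and put the tall vial from the cork pad upright into the aluminium canister to warm. Never stand the bottle or the jar on the bare bench (the cork pad is free once the vial is gone), and lower the vial until you feel it touch the canister's raised floor instead of letting it drop. Leave the dropper bottle, the dishes and the hand meter where they are, and let go of everything at the end.

Things in the scene. Friction and masses are not known exactly. Their poses are not given: they have to be found in the camera images.
- bottle: Loose white plastic sample bottle, 115 mm high, about 0.15 kg: round body 48 mm in diameter up to 78 mm, shoulder narrowing to 92 mm, grey cap 30 mm in diameter from 96 mm to the top. Grip the body. Starts upright on the stage, up to 9 mm off its middle. origin at the centre of its underside, z up along its axis.
- jar: Loose squat glass jar with a flat grey lid, 64 mm high, about 0.2 kg: 60 mm in diameter up to 46 mm, lid 62 mm in diameter above. Grip across the lid and the upper body. Starts upright on the tray, up to 9 mm off its middle. origin at the centre of its underside, z up along its axis.
- vial: Loose tall amber glass vial with grey cap, a plain round cylinder 30 mm in diameter and 125 mm high, about 0.1 kg. Grip near its top (about 100 mm up) so that the fingers stay above the canister's rim. Starts upright on the pad, up to 14 mm off its middle. origin at the centre of its underside, z up along its axis.
- stage: Fixed measuring stage: flat round steel disc 100 mm in diameter, its top 20 mm above the bench, with a small grey display box (30 x 44 mm, 14 mm high) on its +x side, centred 65 mm from the origin. Place for the jar. Origin at the centre of the disc on the bench, z up.
- tray: Fixed square grey plastic tray 110 x 110 mm, wall 4 mm thick and 14 mm high, its flat inner floor 8 mm above the bench. Place for the bottle. Origin at its centre on the bench, z up.
- pad: Fixed flat cork pad 90 mm (x) by 140 mm (y), its top 8 mm above the bench. Holds the vial at the start; the free spot for the swap afterwards. Origin at its centre on the bench, z up.
- canister: Fixed open aluminium warming canister, opaque, round, outside diameter 64 mm, inside 56 mm, rim 80 mm above the bench. Inside is a rigid flat raised floor that is set at a different height every time, somewhere from 12 to 48 mm above the bench. Place for the vial, which stands out above the rim. Origin at its centre on the bench, z up.
- dropper: Bystander: small loose amber dropper bottle with black top, 32 mm in diameter, 75 mm high. Leave alone. Origin at the centre of its underside.
- dishes: Bystander: loose stack of three covered round glass dishes in one piece, 92 mm in diameter, 41 mm high. Leave alone. Origin at the centre of its underside.
- meter: Bystander: loose grey hand-held meter with a small screen, 55 x 110 x 30 mm. Leave alone. Origin at the centre of its underside.
There are look-alikes about, which are no part of the job. What is shaped like the jar but orange is not meant.

How it is judged:
At the end, for the whole second after the job is handed in: The jar stands on the stage and the bottle on the tray's floor, each within 15 mm of the middle; the vial stands on the raised floor inside the canister within 15 mm of its axis; all three are upright (within 0.1 rad), at rest and released (horizontal distance between jar and stage below 0.015 m and z of jar in the frame of stage between 0.015 and 0.025 m and horizontal distance between bottle and tray below 0.015 m and z of bottle in the frame of tray between 0.003 and 0.013 m and horizontal distance between vial and canister below 0.015 m and z of vial in the frame of canister below 0.055 m and angle between each of jar, bottle, vial's own z axis and vertical below 0.1 rad and linear speed of each of jar, bottle, vial below 0.02 m/s and contact force between each of jar, bottle, vial and the fingers below 0.05 N); the robot touches nothing.
It fails at once if the bottle or the jar is put on the bare bench, or falls over (height (world z) of any of bottle, jar below 0.004 m or angle between any of bottle, jar, vial's own z axis and vertical above 0.8 rad).
It fails at once if the vial is dropped into the canister (faster than 0.45 m/s inside it) (horizontal distance between vial and canister below 0.028 m and z of vial in the frame of canister below 0.079 m and linear speed of vial above 0.45 m/s).
It fails at once if a bystander is moved by more than 20 mm (distance of any of dropper, dishes, meter from where it was at the start of the episode above 0.02 m).
It also fails if it takes over 131 s, if anything falls off the work surface, if the arm or the gripper's body presses on something with over 40 N, if the wrist force passes 120 N, or if a joint passes its speed limit or range.

## Working session

There is one attempt and no reset: what is moved stays moved. The work goes in short steps, Python scripts to look and compute and a tool call to move; the robot and the scene stay as the last step left them, time stands still between calls to the robot, and variables do not carry over. Pictures are saved under pics/ and viewed, at most 14 in all, crops included, and the job is handed in when it is done.

Besides the shell and the picture viewer there is one more tool, called after ">>>" as name([rows], argument=value, ...), one row to a line, values as JSON. move_arm: Moves the arm, as the interface text tells. Shift numbers are shares of 0.2 m and turn numbers shares of 2 pi rad, none past 1 either way. Its arguments: {"type":"object","properties":{"deltas":{"type":"array","items":{"type":"array"}},"force":{"type":"number"}},"required":["deltas"]}

```bash
mkdir -p pics; python3 - <<'E'
from plant import sensors, eyes
import cv2,pickle
d={}
for n in("scene","top"):
    c=eyes.read_camera(n);d[n]=c
    cv2.imwrite(f"pics/{n}0.png",c["pixels"][:,:,::-1])
    print(n,c["K"],c["dist"],c["rvec"],c["tvec"])
pickle.dump(d,open("c0.pkl","wb"))
print(sensors.sense())
E
```

```text
scene [[506.6957792    0.         277.98179228]
 [  0.         506.6957792  220.44423535]
 [  0.           0.           1.        ]] [0.03791453 0.         0.         0.         0.        ] [ 0.77525933  2.53945977 -1.1510358 ] [ 0.48660092 -0.13481868  1.30356665]
top [[410.78853771   0.         282.0000897 ]
 [  0.         410.78853771 211.44026933]
 [  0.           0.           1.        ]] [-0.10196134  0.          0.          0.          0.        ] [ 2.1805508  -2.13237914  0.06358657] [-0.038478    0.52850625  0.90911169]
{'time': 0.1, 'qpos': array([-1.21252016e+00,  4.94120967e-01,  1.34602824e+00, -1.63614713e-05,
        1.30250733e+00, -9.55395724e-02]), 'dq': array([-4.41813764e-04, -1.64945270e-03, -3.45560955e-03, -1.63951729e-03,
        9.77313998e-05, -2.90064186e-04]), 'tau': array([ 8.93940178e-04, -8.83584666e+01, -3.84563828e+01, -2.96075723e-04,
        5.14222775e-03,  5.41515249e-05]), 'tcp_pos': array([ 0.27386741, -0.56146307,  0.2307738 ]), 'orientation': array([[ 8.98778949e-01,  4.38401928e-01, -3.87837129e-04],
       [ 4.38402091e-01, -8.98778407e-01,  9.90800172e-04],
       [ 8.57890690e-05, -1.06053895e-03, -9.99999434e-01]]), 'contact_force': array([-0.17318561,  0.10373963, -0.46535931]), 'ft_torque': array([ 0.04298853, -0.02842154,  0.02716789]), 'finger_force': 0.0, 'width': 0.085364072059591}
```

View pics/scene0.png

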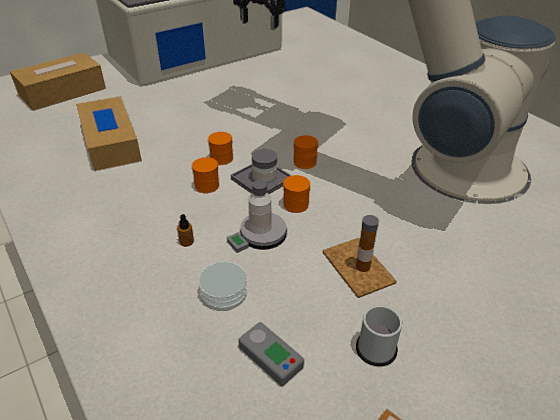

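View pics/top0.png

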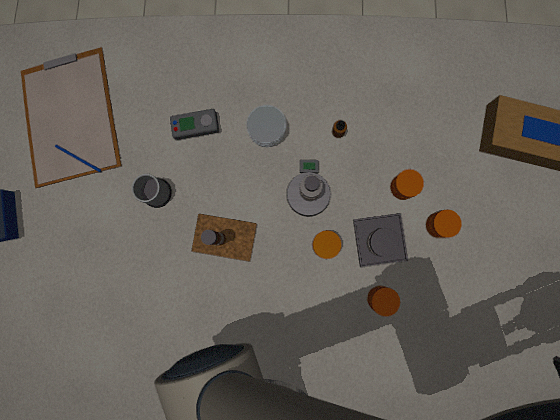

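Top view: the canister is at (152,191), the vial on the pad at (210,237), the stage with the bottle at (309,193), and the tray with the jar at (380,240). The jar candidates are orange ones at (327,244), (407,184), (445,224) and (385,301), plus the grey-lidded one at (381,239). Only the last isn't orange and sits on the tray, so that's the one meant. I'll confirm it in an enlarged crop.

```bash
cat > h.py <<'E'
import cv2,pickle,numpy as np
def cast(c,uv,z):
    R=cv2.Rodrigues(np.array(c["rvec"]))[0];t=np.array(c["tvec"]).ravel()
    p=cv2.undistortPoints(np.array(uv,float).reshape(-1,1,2),np.array(c["K"]),np.array(c["dist"])).reshape(-1,2)
    d=np.c_[p,np.ones(len(p))]@R; o=-R.T@t
    return o+d*((z-o[2])/d[:,2])[:,None]
def proj(c,P):
    return cv2.projectPoints(np.array(P,float).reshape(-1,3),np.array(c["rvec"]),np.array(c["tvec"]),np.array(c["K"]),np.array(c["dist"]))[0].reshape(-1,2)
E
python3 - <<'E'
from h import *
d=pickle.load(open("c0.pkl","rb"))
a=d["top"]["pixels"][:,:,::-1]
im=cv2.resize(a[145:275,280:480],None,fx=4,fy=4,interpolation=cv2.INTER_CUBIC)
for x in range(280,480,20): cv2.putText(im,str(x),((x-280)*4,10),0,.4,(0,0,255),1);cv2.line(im,((x-280)*4,12),((x-280)*4,18),(0,0,255),1)
for y in range(145,275,10): cv2.putText(im,str(y),(0,(y-145)*4+4),0,.35,(0,0,255),1)
cv2.imwrite("pics/cropR.png",im)
im=cv2.resize(a[165:275,120:270],None,fx=5,fy=5,interpolation=cv2.INTER_CUBIC)
for x in range(120,270,10): cv2.putText(im,str(x),((x-120)*5,10),0,.35,(0,0,255),1)
for y in range(165,275,10): cv2.putText(im,str(y),(0,(y-165)*5+4),0,.35,(0,0,255),1)
cv2.imwrite("pics/cropL.png",im)
E
```

```text
(no output)
```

View pics/cropR.png

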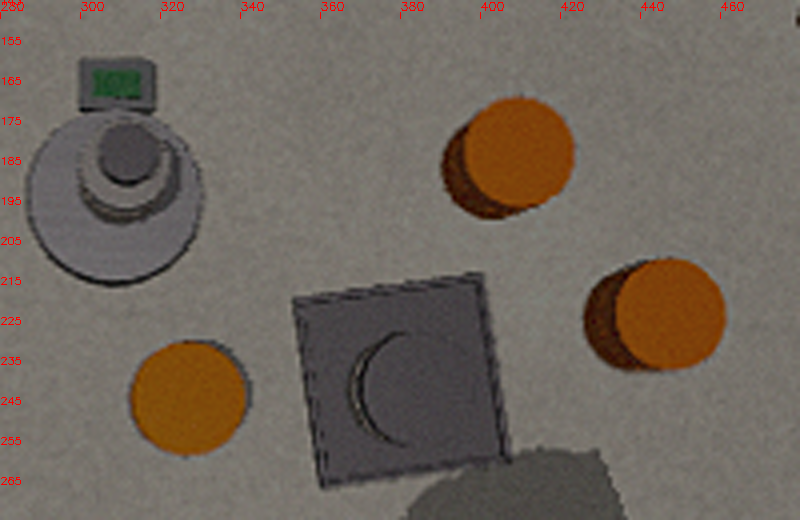

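View pics/cropL.png

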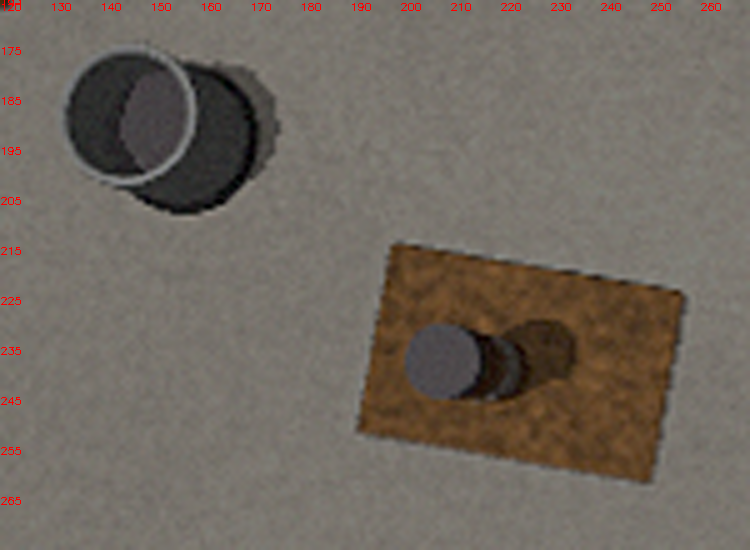

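The crop confirms it: the grey-lidded jar is on the tray with its lid at about (384,242), and every look-alike is orange. Next I'll measure positions, and stretch the contrast on the jar lid.

```bash
python3 - <<'E'
from h import *
d=pickle.load(open("c0.pkl","rb"));T=d["top"];S=d["scene"]
R=lambda p:(np.array(p,float)+.5)/4-.5+[280,145]
L=lambda p:(np.array(p,float)+.5)/5-.5+[120,165]
f=lambda a:np.round(a,4).tolist()
for n,p,z in[("bottle",R([128,154]),.135),("stage",R([116,198]),.02),("stageE",R([[28,198],[204,198],[116,110],[116,285]]),.02),
 ("disp",R([117,84]),.014),("tray",R([[293,298],[483,273],[510,460],[322,487]]),.014),("jar",R([418,389]),.072),
 ("vial",L([443,361]),.133),("can",L([[130,116]]),.08),("canE",L([[65,116],[196,116],[130,45],[130,187]]),.08),("pad",L([[391,242],[686,291],[652,483],[358,433]]),.008),
 ("oranges",R([[189,398],[519,152],[670,313]]),.064),("or4",[385,301],.064),("dropper",[340,126],.075),("dishes",[267,127],.041)]:
    P=cast(T,p,z);print(n,f(P[:,:2]),"mean",f(P.mean(0)[:2]))
def crop(c,x0,y0,w,h,k):
    g=c["pixels"][y0:y0+h,x0:x0+w,::-1].astype(float)
    lo,hi=np.percentile(g,1),np.percentile(g,85)
    g=np.clip((g-lo)/(hi-lo)*255,0,255).astype(np.uint8)
    return cv2.resize(g,None,fx=k,fy=k,interpolation=cv2.INTER_CUBIC)
a=crop(T,350,210,64,64,6);b=crop(S,225,140,64,64,6)
cv2.imwrite("pics/jar.png",np.hstack([a,b]))
E
```

```text
bottle [[0.5773, -0.0889]] mean [0.5773, -0.0889]
stage [[0.5707, -0.0865]] mean [0.5707, -0.0865]
stageE [[0.5697, -0.0362], [0.5717, -0.1368], [0.6218, -0.0856], [0.5208, -0.0874]] mean [0.571, -0.0865]
disp [[0.6383, -0.0861]] mean [0.6383, -0.0861]
tray [[0.5159, -0.1889], [0.5325, -0.298], [0.4261, -0.3135], [0.4088, -0.2064]] mean [0.4708, -0.2517]
jar [[0.464, -0.2483]] mean [0.464, -0.2483]
vial [[0.4647, 0.1169]] mean [0.4647, 0.1169]
can [[0.57, 0.2726]] mean [0.57, 0.2726]
canE [[0.5695, 0.3023], [0.5704, 0.2426], [0.6016, 0.2745], [0.5386, 0.2707]] mean [0.57, 0.2726]
pad [[0.523, 0.1707], [0.5032, 0.0316], [0.4145, 0.0447], [0.4337, 0.1826]] mean [0.4686, 0.1074]
oranges [[0.4568, -0.1265], [0.5946, -0.3056], [0.508, -0.3883]] mean [0.5198, -0.2735]
or4 [[0.3379, -0.2529]] mean [0.3379, -0.2529]
dropper [[0.7154, -0.1513]] mean [0.7154, -0.1513]
dishes [[0.721, 0.0117]] mean [0.721, 0.0117]
```

View pics/jar.png

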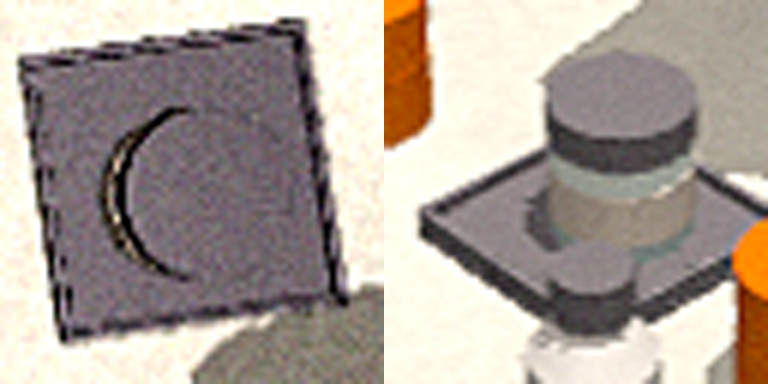

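>>> move_arm([
  [0, [0.07, -0.08, 0], [0, 0, 0.0072]],
  [0, [0.14, -0.15, 0], [0, 0, 0.0144]],
  [0, [0.21, -0.23, 0], [0, 0, 0.0217]],
  [0, [0.28, -0.31, 0], [0, 0, 0.0289]],
  [0, [0.35, -0.38, 0], [0, 0, 0.0361]],
  [0, [0.43, -0.46, 0], [0, 0, 0.0433]],
  [0, [0.5, -0.54, 0], [0, 0, 0.0506]],
  [0, [0.57, -0.62, 0], [0, 0, 0.0578]],
  [0, [0.64, -0.69, 0], [0, 0, 0.065]],
  [0, [0.71, -0.77, 0], [0, 0, 0.0722]],
], force=40)

```text
time: 1.1
tcp_pos: [0.3343, -0.3603, 0.2311]
orientation: [[1.0, -0.002, -0.0], [-0.002, -1.0, 0.0], [-0.0, -0.0, -1.0]]
contact_force: [0.4, 0.1, -0.3]
width: 0.0854
finger_force: 0.0
```

```bash
python3 - <<'E'
from h import *
d=pickle.load(open("c0.pkl","rb"));S=d["scene"]
print("jar",cast(S,[264.1,155.5],.072),"bottle",cast(S,[259.1,184.2],.135))
# vial cap top: expected pixel & crops
print(proj(S,[[.4647,.1169,.133],[.57,.2726,.08]]))
g=S["pixels"][205:245,350:390,::-1]; 
cv2.imwrite("pics/vialS.png",np.hstack([cv2.resize(g,None,fx=8,fy=8,interpolation=2),cv2.resize(S["pixels"][300:340,360:400,::-1],None,fx=8,fy=8,interpolation=2)]))
E
```

```text
jar [[ 0.46119579 -0.24669514  0.072     ]] bottle [[ 0.57603685 -0.08636668  0.135     ]]
[[368.07541915 219.80885641]
 [379.57526183 318.78159941]]
```

View pics/vialS.png

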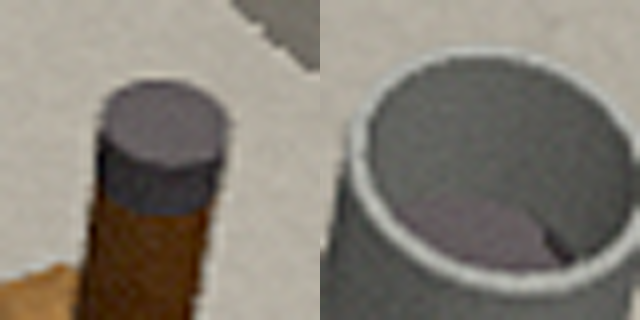

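Scene view: the vial cap centre is at (370,220) and the canister rim centre at (382,321), each about 2 px off the top-camera prediction. I'll average the two views.

```bash
python3 - <<'E'
from h import *
d=pickle.load(open("c0.pkl","rb"));S=d["scene"]
print("vial",cast(S,[370.1,219.8],.133),"can",cast(S,[381.6,320.6],.08))
E
```

```text
vial [[0.46154719 0.11897605 0.133     ]] can [[0.56978257 0.27720256 0.08      ]]
```

>>> move_arm([
  [0, [0.07, -0.1, 0], [0, 0, 0]],
  [0, [0.13, -0.2, 0], [0, 0, 0]],
  [0, [0.2, -0.3, 0], [0, 0, 0]],
  [0, [0.26, -0.4, 0], [0, 0, 0]],
  [0, [0.33, -0.5, 0], [0, 0, 0]],
  [0, [0.39, -0.6, 0], [0, 0, 0]],
  [0, [0.45, -0.7, 0], [0, 0, 0]],
  [0, [0.52, -0.8, 0], [0, 0, 0]],
  [0, [0.6, -0.9, 0], [0, 0, 0]],
  [0, [0.65, -1.0, 0], [0, 0, 0]],
])

```text
time: 2.1
tcp_pos: [0.4648, -0.1601, 0.2311]
orientation: [[1.0, 0.0, -0.0], [0.0, -1.0, 0.0], [-0.0, -0.0, -1.0]]
contact_force: [-0.1, -0.6, 0.4]
width: 0.0852
finger_force: 0.0
```

>>> move_arm([
  [0, [0, -0.1, 0], [0, 0, 0]],
  [0, [0, -0.2, 0], [0, 0, 0]],
  [0, [0, -0.3, 0], [0, 0, 0]],
  [0, [0, -0.4, 0], [0, 0, 0]],
  [0, [0, -0.5, 0], [0, 0, 0]],
  [0, [0, -0.6, 0], [0, 0, 0]],
  [0, [0, -0.7, 0], [0, 0, 0]],
  [0, [0, -0.8, 0], [0, 0, 0]],
  [0, [0, -0.9, 0], [0, 0, 0]],
  [0, [0, -1.0, 0], [0, 0, 0]],
])

```text
time: 3.1
tcp_pos: [0.4638, 0.0398, 0.2311]
orientation: [[1.0, 0.0, -0.001], [0.0, -1.0, 0.0], [-0.001, -0.0, -1.0]]
contact_force: [0.8, -0.6, -0.5]
width: 0.0853
finger_force: 0.0
```

>>> move_arm([
  [0, [0, -0.13, 0], [0, 0, 0]],
  [0, [0, -0.26, 0], [0, 0, 0]],
  [0, [0, -0.39, 0], [0, 0, 0]],
  [0, [0, -0.39, 0.05], [0, 0, 0]],
  [0, [0, -0.39, 0.15], [0, 0, 0]],
  [0, [0, -0.39, 0.27], [0, 0, 0]],
  [0, [0, -0.39, 0.4], [0, 0, 0]],
  [0, [0, -0.39, 0.53], [0, 0, 0]],
  [0, [0, -0.39, 0.65], [0, 0, 0]],
  [0, [0, -0.39, 0.71], [0, 0, 0]],
])

```text
time: 4.1
tcp_pos: [0.4629, 0.1163, 0.0872]
orientation: [[1.0, -0.0, -0.003], [-0.0, -1.0, -0.0], [-0.003, 0.0, -1.0]]
contact_force: [0.3, 0.4, 0.2]
width: 0.0853
finger_force: 0.0
```

>>> move_arm([
  [0.3, [0, 0, 0], [0, 0, 0]],
  [0.5, [0, 0, 0], [0, 0, 0]],
  [1, [0, 0, 0], [0, 0, 0]],
  [1, [0, 0, 0], [0, 0, 0]],
  [1, [0, 0, 0], [0, 0, 0]],
  [1, [0, 0, 0], [0, 0, 0]],
  [1, [0, 0, 0], [0, 0, 0]],
  [1, [0, 0, 0], [0, 0, 0]],
  [1, [0, 0, 0], [0, 0, 0]],
  [1, [0, 0, 0], [0, 0, 0]],
], force=40)

```text
time: 5.1
tcp_pos: [0.4646, 0.117, 0.09]
orientation: [[1.0, 0.0, 0.002], [0.0, -1.0, 0.0], [0.002, -0.0, -1.0]]
contact_force: [0.3, -1.2, 7.7]
width: 0.0294
finger_force: 39.0
```

>>> move_arm([
  [1, [0, 0, -0.02], [0, 0, 0]],
  [1, [0, 0, -0.06], [0, 0, 0]],
  [1, [0, 0, -0.12], [0, 0, 0]],
  [1, [0, 0, -0.18], [0, 0, 0]],
  [1, [0, 0, -0.25], [0, 0, 0]],
  [1, [0, 0, -0.32], [0, 0, 0]],
  [1, [0, 0, -0.39], [0, 0, 0]],
  [1, [0, 0, -0.46], [0, 0, 0]],
  [1, [0, 0, -0.52], [0, 0, 0]],
  [1, [0, 0, -0.55], [0, 0, 0]],
])

```text
time: 6.1
tcp_pos: [0.4643, 0.117, 0.2008]
orientation: [[1.0, 0.0, 0.002], [0.0, -1.0, 0.0], [0.002, -0.0, -1.0]]
contact_force: [0.5, -0.3, -0.5]
width: 0.0291
finger_force: 39.3
```

>>> move_arm([
  [1, [0.02, -0.03, 0], [0, 0, 0]],
  [1, [0.07, -0.1, 0], [0, 0, 0]],
  [1, [0.14, -0.2, 0], [0, 0, 0]],
  [1, [0.21, -0.31, 0], [0, 0, 0]],
  [1, [0.28, -0.42, 0], [0, 0, 0]],
  [1, [0.35, -0.53, 0], [0, 0, 0]],
  [1, [0.42, -0.64, 0], [0, 0, 0]],
  [1, [0.48, -0.72, 0], [0, 0, 0]],
  [1, [0.52, -0.77, 0], [0, 0, 0]],
  [1, [0.53, -0.79, 0], [0, 0, 0]],
])

```text
time: 7.1
tcp_pos: [0.5704, 0.2762, 0.1983]
orientation: [[1.0, 0.001, -0.001], [0.001, -1.0, -0.0], [-0.001, 0.0, -1.0]]
contact_force: [-0.8, -0.1, -0.9]
width: 0.0292
finger_force: 39.4
```

```bash
python3 - <<'E'
from plant import sensors, eyes
import cv2,pickle,numpy as np
c=eyes.read_camera("scene");t=eyes.read_camera("top");s=sensors.sense()
print(s["tcp_pos"],s["contact_force"],s["width"])
a=cv2.resize(c["pixels"][215:375,320:460,::-1],None,fx=3.5,fy=3.5,interpolation=2)
cv2.imwrite("pics/v1.png",a)
E
```

```text
[0.56972939 0.27535847 0.198537  ] [-0.49719165 -0.14454252 -0.97518364] 0.028972731331474873
```

View pics/v1.png

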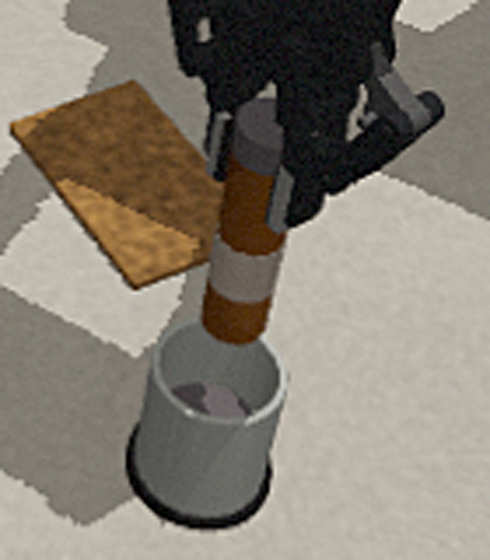

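The vial hangs upright above the canister, with its underside at about scene (387,309) and the rim centre at (383,321). I'll check that alignment.

```bash
python3 - <<'E'
from h import *
d=pickle.load(open("c0.pkl","rb"));S=d["scene"]
q=lambda x,y:(np.array([x,y])+.5)/3.5-.5+[320,215]
print(q(236,330),q(220,370),cast(S,q(236,330),.117)[0],cast(S,q(220,370),.08)[0],cast(S,q(199,500),.0)[0])
E
```

```text
[387.07142857 308.92857143] [382.5        320.35714286] [0.57068841 0.28336803 0.117     ] [0.56820909 0.27765606 0.08      ] [0.57949928 0.29083938 0.        ]
```

>>> move_arm([
  [1, [0, 0.015, 0], [0, 0, 0]],
  [1, [0, 0.015, 0.02], [0, 0, 0]],
  [1, [0, 0.015, 0.06], [0, 0, 0]],
  [1, [0, 0.015, 0.1], [0, 0, 0]],
  [1, [0, 0.015, 0.14], [0, 0, 0]],
  [1, [0, 0.015, 0.18], [0, 0, 0]],
  [1, [0, 0.015, 0.22], [0, 0, 0]],
  [1, [0, 0.015, 0.26], [0, 0, 0]],
  [1, [0, 0.015, 0.29], [0, 0, 0]],
  [1, [0, 0.015, 0.31], [0, 0, 0]],
])

```text
time: 8.2
tcp_pos: [0.5698, 0.2719, 0.1366]
orientation: [[1.0, 0.0, -0.001], [0.0, -1.0, -0.0], [-0.001, 0.0, -1.0]]
contact_force: [-0.3, 0.4, -1.3]
width: 0.029
finger_force: 39.4
```

>>> move_arm([
  [1, [0, 0, 0.003], [0, 0, 0]],
  [1, [0, 0, 0.006], [0, 0, 0]],
  [1, [0, 0, 0.009], [0, 0, 0]],
  [1, [0, 0, 0.012], [0, 0, 0]],
  [1, [0, 0, 0.015], [0, 0, 0]],
  [1, [0, 0, 0.018], [0, 0, 0]],
  [1, [0, 0, 0.021], [0, 0, 0]],
  [1, [0, 0, 0.024], [0, 0, 0]],
  [1, [0, 0, 0.027], [0, 0, 0]],
  [1, [0, 0, 0.03], [0, 0, 0]],
])

```text
time: 9.2
tcp_pos: [0.57, 0.272, 0.1312]
orientation: [[1.0, 0.0, 0.0], [0.0, -1.0, 0.0], [0.0, -0.0, -1.0]]
contact_force: [1.2, -0.3, -0.9]
width: 0.0292
finger_force: 39.4
```

>>> move_arm([
  [1, [0, 0, 0.003], [0, 0, 0]],
  [1, [0, 0, 0.006], [0, 0, 0]],
  [1, [0, 0, 0.009], [0, 0, 0]],
  [1, [0, 0, 0.012], [0, 0, 0]],
  [1, [0, 0, 0.015], [0, 0, 0]],
  [1, [0, 0, 0.018], [0, 0, 0]],
  [1, [0, 0, 0.021], [0, 0, 0]],
  [1, [0, 0, 0.024], [0, 0, 0]],
  [1, [0, 0, 0.027], [0, 0, 0]],
  [1, [0, 0, 0.03], [0, 0, 0]],
])

```text
time: 10.2
tcp_pos: [0.57, 0.272, 0.1252]
orientation: [[1.0, 0.0, -0.0], [0.0, -1.0, 0.0], [-0.0, -0.0, -1.0]]
contact_force: [0.3, 0.3, -1.1]
width: 0.0293
finger_force: 39.4
```

>>> move_arm([
  [1, [0, 0, 0.003], [0, 0, 0]],
  [1, [0, 0, 0.006], [0, 0, 0]],
  [1, [0, 0, 0.009], [0, 0, 0]],
  [1, [0, 0, 0.012], [0, 0, 0]],
  [1, [0, 0, 0.015], [0, 0, 0]],
  [1, [0, 0, 0.018], [0, 0, 0]],
  [1, [0, 0, 0.021], [0, 0, 0]],
  [1, [0, 0, 0.024], [0, 0, 0]],
  [1, [0, 0, 0.027], [0, 0, 0]],
  [1, [0, 0, 0.03], [0, 0, 0]],
])

```text
time: 11.2
tcp_pos: [0.57, 0.272, 0.1192]
orientation: [[1.0, 0.0, -0.0], [0.0, -1.0, 0.0], [-0.0, -0.0, -1.0]]
contact_force: [-0.3, 0.5, -0.6]
width: 0.029
finger_force: 39.4
```

>>> move_arm([
  [1, [0, 0, 0.003], [0, 0, 0]],
  [1, [0, 0, 0.006], [0, 0, 0]],
  [1, [0, 0, 0.009], [0, 0, 0]],
  [1, [0, 0, 0.012], [0, 0, 0]],
  [1, [0, 0, 0.015], [0, 0, 0]],
  [1, [0, 0, 0.018], [0, 0, 0]],
  [1, [0, 0, 0.021], [0, 0, 0]],
  [1, [0, 0, 0.024], [0, 0, 0]],
  [1, [0, 0, 0.027], [0, 0, 0]],
  [1, [0, 0, 0.03], [0, 0, 0]],
])

```text
time: 12.2
tcp_pos: [0.571, 0.2724, 0.115]
orientation: [[1.0, 0.0, 0.003], [0.0, -1.0, 0.001], [0.003, -0.001, -1.0]]
contact_force: [-5.5, -0.6, 29.7]
width: 0.0294
finger_force: 41.6
```

>>> move_arm([
  [1, [0, 0, -0.003], [0, 0, 0]],
  [1, [0, 0, -0.006], [0, 0, 0]],
  [1, [0, 0, -0.007], [0, 0, 0]],
  [1, [0, 0, -0.007], [0, 0, 0]],
  [0.6, [0, 0, -0.007], [0, 0, 0]],
  [0.5, [0, 0, -0.007], [0, 0, 0]],
  [0.4, [0, 0, -0.007], [0, 0, 0]],
  [0.3, [0, 0, -0.007], [0, 0, 0]],
  [0.2, [0, 0, -0.007], [0, 0, 0]],
  [0.2, [0, 0, -0.007], [0, 0, 0]],
])

```text
time: 13.2
tcp_pos: [0.57, 0.2719, 0.1146]
orientation: [[1.0, 0.0, -0.0], [0.0, -1.0, -0.0], [-0.0, 0.0, -1.0]]
contact_force: [0.4, -1.0, 0.4]
width: 0.0683
finger_force: 0.0
```

>>> move_arm([
  [0.1, [0, 0, 0], [0, 0, 0]],
  [0, [0, 0, 0], [0, 0, 0]],
  [0, [0, 0, -0.04], [0, 0, 0]],
  [0, [0, 0, -0.1], [0, 0, 0]],
  [0, [0, 0, -0.2], [0, 0, 0]],
  [0, [0, 0, -0.3], [0, 0, 0]],
  [0, [0, 0, -0.4], [0, 0, 0]],
  [0, [0, 0, -0.5], [0, 0, 0]],
  [0, [0, 0, -0.58], [0, 0, 0]],
  [0, [0, 0, -0.6], [0, 0, 0]],
])

```text
time: 14.2
tcp_pos: [0.5709, 0.2723, 0.2377]
orientation: [[1.0, 0.0, 0.004], [0.0, -1.0, 0.001], [0.004, -0.001, -1.0]]
contact_force: [0.1, 0.2, 0.5]
width: 0.0856
finger_force: 0.0
```

>>> move_arm([
  [0, [0, 0.1, 0], [0, 0, 0]],
  [0, [0, 0.2, 0], [0, 0, 0]],
  [0, [0, 0.3, 0], [0, 0, 0]],
  [0, [0, 0.4, 0], [0, 0, 0]],
  [0, [0, 0.5, 0], [0, 0, 0]],
  [0, [0, 0.6, 0], [0, 0, 0]],
  [0, [0, 0.7, 0], [0, 0, 0]],
  [0, [0, 0.8, 0], [0, 0, 0]],
  [0, [0, 0.9, 0], [0, 0, 0]],
  [0, [0, 1.0, 0], [0, 0, 0]],
])

```text
time: 15.2
tcp_pos: [0.5698, 0.0711, 0.2346]
orientation: [[1.0, 0.0, -0.0], [0.0, -1.0, -0.0], [-0.0, 0.0, -1.0]]
contact_force: [0.7, 0.2, 0.4]
width: 0.0856
finger_force: 0.0
```

```bash
python3 - <<'E'
from plant import eyes
import cv2,numpy as np
c=eyes.read_camera("scene");t=eyes.read_camera("top")
a=cv2.resize(c["pixels"][260:370,335:435,::-1],None,fx=4,fy=4,interpolation=2)
b=cv2.resize(t["pixels"][160:270,110:210,::-1],None,fx=4,fy=4,interpolation=2)
cv2.imwrite("pics/v2.png",np.hstack([a,b]))
E
```

```text
(no output)
```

View pics/v2.png

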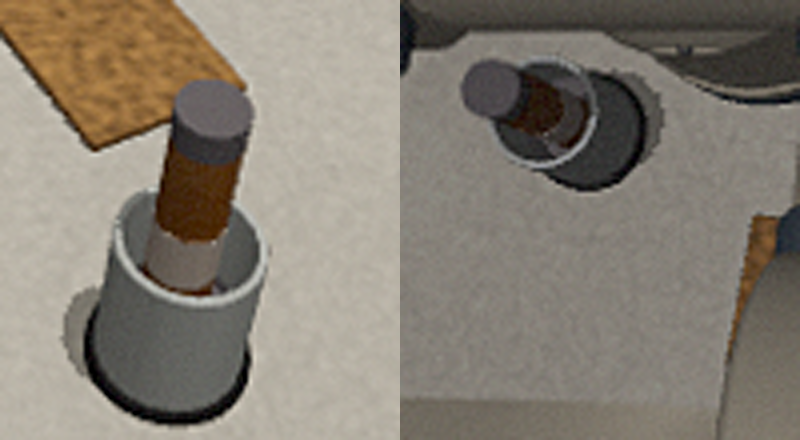

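The vial stands in the canister, with its cap at scene (388,286) and top (132,182). I'll measure its centring.

```bash
python3 - <<'E'
from h import *
d=pickle.load(open("c0.pkl","rb"));S=d["scene"];T=d["top"]
s=lambda x,y:(np.array([x,y])+.5)/4-.5+[335,260]
t=lambda x,y:(np.array([x,y])+.5)/4-.5+[110,160]
for z in(.155,.16):print("cap S",cast(S,s(213,107),z)[0],"T",cast(T,t(90,90),z)[0])
print("rim S",cast(S,s(190,245),.08)[0],"T",cast(T,t(144,111),.08)[0])
E
```

```text
cap S [0.5646118 0.2708197 0.155    ] T [0.57016782 0.27294533 0.155     ]
cap S [0.56830093 0.27366549 0.16      ] T [0.56936575 0.27085803 0.16      ]
rim S [0.56945055 0.27809498 0.08      ] T [0.57092479 0.272579   0.08      ]
```

The vial is centred within about 5 mm. Now the bottle.

>>> move_arm([
  [0, [0.005, 0.1, 0], [0, 0, 0]],
  [0, [0.01, 0.2, 0], [0, 0, 0]],
  [0, [0.015, 0.3, 0], [0, 0, 0]],
  [0, [0.02, 0.4, 0], [0, 0, 0]],
  [0, [0.025, 0.5, 0], [0, 0, 0]],
  [0, [0.03, 0.6, 0], [0, 0, 0]],
  [0, [0.03, 0.7, 0], [0, 0, 0]],
  [0, [0.03, 0.8, 0], [0, 0, 0]],
  [0, [0.03, 0.8, 0], [0, 0, 0]],
  [0, [0.03, 0.8, 0], [0, 0, 0]],
])

```text
time: 16.3
tcp_pos: [0.576, -0.0876, 0.2346]
orientation: [[1.0, -0.0, -0.0], [-0.0, -1.0, 0.0], [-0.0, -0.0, -1.0]]
contact_force: [-0.0, -0.0, 0.3]
width: 0.0857
finger_force: 0.0
```

>>> move_arm([
  [0, [0, 0, 0.08], [0, 0, 0]],
  [0, [0, 0, 0.18], [0, 0, 0]],
  [0, [0, 0, 0.28], [0, 0, 0]],
  [0, [0, 0, 0.38], [0, 0, 0]],
  [0, [0, 0, 0.48], [0, 0, 0]],
  [0, [0, 0, 0.58], [0, 0, 0]],
  [0, [0, 0, 0.67], [0, 0, 0]],
  [0, [0, 0, 0.75], [0, 0, 0]],
  [0, [0, 0, 0.8], [0, 0, 0]],
  [0, [0, 0, 0.825], [0, 0, 0]],
])

```text
time: 17.3
tcp_pos: [0.5758, -0.0872, 0.069]
orientation: [[1.0, 0.001, -0.001], [0.001, -1.0, 0.0], [-0.001, -0.0, -1.0]]
contact_force: [0.5, -0.9, 0.4]
width: 0.0856
finger_force: 0.0
```

>>> move_arm([
  [0.1, [0, 0, 0], [0, 0, 0]],
  [0.2, [0, 0, 0], [0, 0, 0]],
  [0.3, [0, 0, 0], [0, 0, 0]],
  [0.4, [0, 0, 0], [0, 0, 0]],
  [1, [0, 0, 0], [0, 0, 0]],
  [1, [0, 0, 0], [0, 0, 0]],
  [1, [0, 0, 0], [0, 0, 0]],
  [1, [0, 0, 0], [0, 0, 0]],
  [1, [0, 0, 0], [0, 0, 0]],
  [1, [0, 0, 0], [0, 0, 0]],
], force=40)

```text
time: 18.3
tcp_pos: [0.5765, -0.0881, 0.0704]
orientation: [[1.0, 0.0, 0.001], [0.0, -1.0, -0.0], [0.001, 0.0, -1.0]]
contact_force: [-0.7, 1.6, 8.1]
width: 0.0469
finger_force: 40.1
```

>>> move_arm([
  [1, [0, 0, -0.02], [0, 0, 0]],
  [1, [0, 0, -0.06], [0, 0, 0]],
  [1, [0, 0, -0.11], [0, 0, 0]],
  [1, [0, 0, -0.16], [0, 0, 0]],
  [1, [0, 0, -0.22], [0, 0, 0]],
  [1, [0, 0, -0.28], [0, 0, 0]],
  [1, [0, 0, -0.34], [0, 0, 0]],
  [1, [0, 0, -0.4], [0, 0, 0]],
  [1, [0, 0, -0.44], [0, 0, 0]],
  [1, [0, 0, -0.46], [0, 0, 0]],
])

```text
time: 19.3
tcp_pos: [0.5764, -0.0881, 0.1627]
orientation: [[1.0, 0.0, 0.001], [0.0, -1.0, -0.0], [0.001, 0.0, -1.0]]
contact_force: [-0.0, -0.5, -2.0]
width: 0.0469
finger_force: 41.3
```

>>> move_arm([
  [1, [-0.02, -0.03, 0], [0, 0, 0]],
  [1, [-0.06, -0.1, 0], [0, 0, 0]],
  [1, [-0.12, -0.21, 0], [0, 0, 0]],
  [1, [-0.19, -0.34, 0], [0, 0, 0]],
  [1, [-0.27, -0.48, 0], [0, 0, 0]],
  [1, [-0.35, -0.62, 0], [0, 0, 0]],
  [1, [-0.42, -0.76, 0], [0, 0, 0]],
  [1, [-0.48, -0.87, 0], [0, 0, 0]],
  [1, [-0.52, -0.94, 0], [0, 0, 0]],
  [1, [-0.54, -0.975, 0], [0, 0, 0]],
])

```text
time: 20.3
tcp_pos: [0.466, 0.1086, 0.1613]
orientation: [[1.0, 0.002, -0.002], [0.002, -1.0, 0.0], [-0.002, -0.0, -1.0]]
contact_force: [0.3, -0.9, -1.6]
width: 0.0467
finger_force: 41.4
```

>>> move_arm([
  [1, [0, 0, 0.03], [0, 0, 0]],
  [1, [0, 0, 0.08], [0, 0, 0]],
  [1, [0, 0, 0.14], [0, 0, 0]],
  [1, [0, 0, 0.21], [0, 0, 0]],
  [1, [0, 0, 0.28], [0, 0, 0]],
  [1, [0, 0, 0.35], [0, 0, 0]],
  [1, [0, 0, 0.41], [0, 0, 0]],
  [1, [0, 0, 0.46], [0, 0, 0]],
  [1, [0, 0, 0.49], [0, 0, 0]],
  [1, [0, 0, 0.5], [0, 0, 0]],
])

```text
time: 21.3
tcp_pos: [0.4678, 0.1066, 0.0609]
orientation: [[1.0, -0.0, -0.001], [-0.0, -1.0, -0.0], [-0.001, 0.0, -1.0]]
contact_force: [0.7, 0.4, -2.3]
width: 0.047
finger_force: 41.4
```

>>> move_arm([
  [1, [0, 0, 0.002], [0, 0, 0]],
  [1, [0, 0, 0.004], [0, 0, 0]],
  [1, [0, 0, 0.006], [0, 0, 0]],
  [1, [0, 0, 0.008], [0, 0, 0]],
  [1, [0, 0, 0.01], [0, 0, 0]],
  [1, [0, 0, 0.012], [0, 0, 0]],
  [1, [0, 0, 0.013], [0, 0, 0]],
  [1, [0, 0, 0.014], [0, 0, 0]],
  [1, [0, 0, 0.014], [0, 0, 0]],
  [1, [0, 0, 0.014], [0, 0, 0]],
])

```text
time: 22.3
tcp_pos: [0.468, 0.1069, 0.0589]
orientation: [[1.0, 0.0, -0.0], [0.0, -1.0, 0.0], [-0.0, -0.0, -1.0]]
contact_force: [-0.9, -0.2, -1.2]
width: 0.0471
finger_force: 41.4
```

>>> move_arm([
  [1, [0, 0, 0.002], [0, 0, 0]],
  [1, [0, 0, 0.003], [0, 0, 0]],
  [1, [0, 0, 0.004], [0, 0, 0]],
  [1, [0, 0, 0.005], [0, 0, 0]],
  [1, [0, 0, 0.006], [0, 0, 0]],
  [1, [0, 0, 0.007], [0, 0, 0]],
  [1, [0, 0, 0.008], [0, 0, 0]],
  [1, [0, 0, 0.008], [0, 0, 0]],
  [1, [0, 0, 0.008], [0, 0, 0]],
  [1, [0, 0, 0.008], [0, 0, 0]],
])

```text
time: 23.3
tcp_pos: [0.4684, 0.1071, 0.0583]
orientation: [[1.0, 0.0, 0.001], [0.0, -1.0, 0.0], [0.001, -0.0, -1.0]]
contact_force: [-4.5, 0.7, 28.1]
width: 0.0467
finger_force: 43.8
```

>>> move_arm([
  [1, [0, 0, -0.003], [0, 0, 0]],
  [1, [0, 0, -0.005], [0, 0, 0]],
  [1, [0, 0, -0.005], [0, 0, 0]],
  [0.5, [0, 0, -0.005], [0, 0, 0]],
  [0.4, [0, 0, -0.005], [0, 0, 0]],
  [0.3, [0, 0, -0.005], [0, 0, 0]],
  [0.2, [0, 0, -0.005], [0, 0, 0]],
  [0.1, [0, 0, -0.005], [0, 0, 0]],
  [0, [0, 0, -0.005], [0, 0, 0]],
  [0, [0, 0, -0.005], [0, 0, 0]],
])

```text
time: 24.3
tcp_pos: [0.468, 0.1069, 0.0582]
orientation: [[1.0, 0.0, -0.0], [0.0, -1.0, -0.0], [-0.0, 0.0, -1.0]]
contact_force: [-0.3, -0.4, -0.1]
width: 0.0851
finger_force: 0.0
```

>>> move_arm([
  [0, [0, 0, -0.03], [0, 0, 0]],
  [0, [0, 0, -0.1], [0, 0, 0]],
  [0, [0, 0, -0.2], [0, 0, 0]],
  [0, [0, 0, -0.3], [0, 0, 0]],
  [0, [0, 0, -0.4], [0, 0, 0]],
  [0, [0, 0, -0.5], [0, 0, 0]],
  [0, [0, 0, -0.6], [0, 0, 0]],
  [0, [0, 0, -0.7], [0, 0, 0]],
  [0, [0, 0, -0.8], [0, 0, 0]],
  [0, [0, 0, -0.82], [0, 0, 0]],
])

```text
time: 25.3
tcp_pos: [0.4688, 0.1071, 0.2245]
orientation: [[1.0, 0.0, 0.003], [0.0, -1.0, 0.0], [0.003, -0.0, -1.0]]
contact_force: [0.1, -0.5, 0.1]
width: 0.0854
finger_force: 0.0
```

>>> move_arm([
  [0, [0, 0.08, 0], [0, 0, 0]],
  [0, [0, 0.18, 0], [0, 0, 0]],
  [0, [0, 0.28, 0], [0, 0, 0]],
  [0, [0, 0.38, 0], [0, 0, 0]],
  [0, [0, 0.48, 0], [0, 0, 0]],
  [0, [0, 0.58, 0], [0, 0, 0]],
  [0, [0, 0.68, 0], [0, 0, 0]],
  [0, [0, 0.78, 0], [0, 0, 0]],
  [0, [0, 0.88, 0], [0, 0, 0]],
  [0, [0, 0.98, 0], [0, 0, 0]],
])

```text
time: 26.3
tcp_pos: [0.4677, -0.0898, 0.2219]
orientation: [[1.0, 0.0, -0.001], [0.0, -1.0, 0.0], [-0.001, -0.0, -1.0]]
contact_force: [0.0, 0.4, 0.2]
width: 0.0854
finger_force: 0.0
```

>>> move_arm([
  [0, [-0.01, 0.1, 0], [0, 0, 0]],
  [0, [-0.03, 0.2, 0], [0, 0, 0]],
  [0, [-0.03, 0.3, 0], [0, 0, 0]],
  [0, [-0.03, 0.4, 0], [0, 0, 0]],
  [0, [-0.03, 0.5, 0], [0, 0, 0]],
  [0, [-0.03, 0.6, 0], [0, 0, 0]],
  [0, [-0.03, 0.7, 0], [0, 0, 0]],
  [0, [-0.03, 0.79, 0], [0, 0, 0]],
  [0, [-0.03, 0.79, 0], [0, 0, 0]],
  [0, [-0.03, 0.79, 0], [0, 0, 0]],
])

```text
time: 27.3
tcp_pos: [0.4618, -0.247, 0.222]
orientation: [[1.0, -0.001, -0.001], [-0.001, -1.0, 0.001], [-0.001, -0.001, -1.0]]
contact_force: [0.1, 0.2, -0.3]
width: 0.0855
finger_force: 0.0
```

>>> move_arm([
  [0, [0, 0, 0.09], [0, 0, 0]],
  [0, [0, 0, 0.2], [0, 0, 0]],
  [0, [0, 0, 0.31], [0, 0, 0]],
  [0, [0, 0, 0.42], [0, 0, 0]],
  [0, [0, 0, 0.53], [0, 0, 0]],
  [0, [0, 0, 0.64], [0, 0, 0]],
  [0, [0, 0, 0.75], [0, 0, 0]],
  [0, [0, 0, 0.84], [0, 0, 0]],
  [0, [0, 0, 0.89], [0, 0, 0]],
  [0, [0, 0, 0.92], [0, 0, 0]],
])

```text
time: 28.3
tcp_pos: [0.4619, -0.2464, 0.0377]
orientation: [[1.0, 0.001, -0.001], [0.001, -1.0, 0.001], [-0.001, -0.001, -1.0]]
contact_force: [-1.1, -0.1, -0.3]
width: 0.0849
finger_force: 0.0
```

>>> move_arm([
  [0.1, [0, 0, 0], [0, 0, 0]],
  [0.15, [0, 0, 0], [0, 0, 0]],
  [0.2, [0, 0, 0], [0, 0, 0]],
  [0.25, [0, 0, 0], [0, 0, 0]],
  [0.3, [0, 0, 0], [0, 0, 0]],
  [1, [0, 0, 0], [0, 0, 0]],
  [1, [0, 0, 0], [0, 0, 0]],
  [1, [0, 0, 0], [0, 0, 0]],
  [1, [0, 0, 0], [0, 0, 0]],
  [1, [0, 0, 0], [0, 0, 0]],
], force=40)

```text
time: 29.3
tcp_pos: [0.4624, -0.2473, 0.0391]
orientation: [[1.0, 0.0, 0.001], [0.0, -1.0, -0.001], [0.001, 0.001, -1.0]]
contact_force: [-2.0, 1.5, 11.4]
width: 0.0613
finger_force: 40.8
```

>>> move_arm([
  [1, [0, 0, -0.01], [0, 0, 0]],
  [1, [0, 0, -0.04], [0, 0, 0]],
  [1, [0, 0, -0.09], [0, 0, 0]],
  [1, [0, 0, -0.15], [0, 0, 0]],
  [1, [0, 0, -0.22], [0, 0, 0]],
  [1, [0, 0, -0.3], [0, 0, 0]],
  [1, [0, 0, -0.38], [0, 0, 0]],
  [1, [0, 0, -0.45], [0, 0, 0]],
  [1, [0, 0, -0.49], [0, 0, 0]],
  [1, [0, 0, -0.5], [0, 0, 0]],
])

```text
time: 30.3
tcp_pos: [0.4625, -0.2473, 0.1396]
orientation: [[1.0, 0.0, 0.002], [0.0, -1.0, -0.001], [0.002, 0.001, -1.0]]
contact_force: [-0.3, -0.8, -1.9]
width: 0.0607
finger_force: 43.7
```

```bash
python3 - <<'E'
from plant import eyes
import cv2,numpy as np
c=eyes.read_camera("scene")
cv2.imwrite("pics/j1.png",cv2.resize(c["pixels"][90:290,180:420,::-1],None,fx=3,fy=3,interpolation=2))
E
```

```text
(no output)
```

View pics/j1.png

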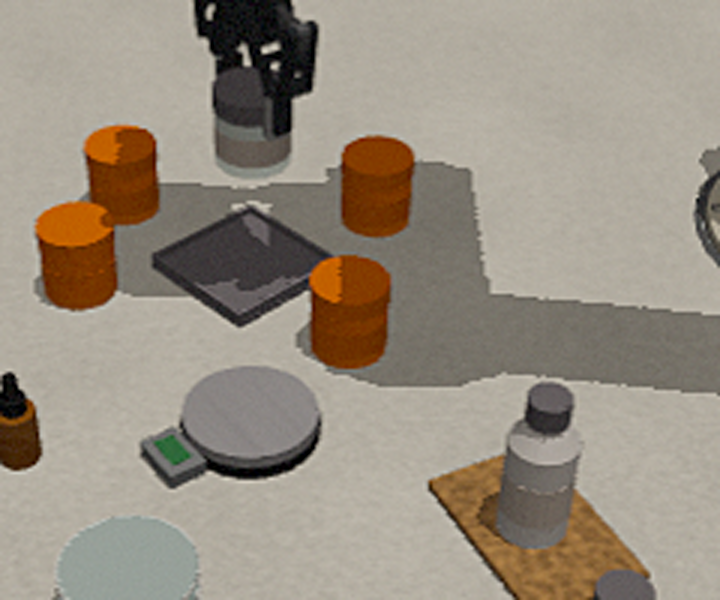

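The jar is held upright, the bottle stands on the cork pad, and the empty stage disc is centred near scene (263,227). I'll measure the stage and tray in this view too.

```bash
python3 - <<'E'
from h import *
d=pickle.load(open("c0.pkl","rb"));S=d["scene"]
q=lambda p:(np.array(p,float)+.5)/3-.5+[180,90]
print(cast(S,q([251,412]),.02)[0])
e=cast(S,q([[181,415],[320,418],[252,366],[247,460]]),.02);print(e)
t=cast(S,q([[250,207],[335,258],[240,315],[153,260]]),.014);print(t,t.mean(0))
E
```

```text
[ 0.57091724 -0.08146346  0.02      ]
[[ 0.61459662 -0.10676376  0.02      ]
 [ 0.53314834 -0.04844489  0.02      ]
 [ 0.5423384  -0.12435632  0.02      ]
 [ 0.60043984 -0.04086915  0.02      ]]
[[ 0.42505697 -0.30911431  0.014     ]
 [ 0.40699231 -0.20817094  0.014     ]
 [ 0.51268214 -0.18773487  0.014     ]
 [ 0.53287325 -0.28864941  0.014     ]] [ 0.46940117 -0.24841738  0.014     ]
```

>>> move_arm([
  [1, [0.02, -0.03, 0], [0, 0, 0]],
  [1, [0.06, -0.09, 0], [0, 0, 0]],
  [1, [0.12, -0.18, 0], [0, 0, 0]],
  [1, [0.19, -0.29, 0], [0, 0, 0]],
  [1, [0.27, -0.41, 0], [0, 0, 0]],
  [1, [0.35, -0.53, 0], [0, 0, 0]],
  [1, [0.43, -0.65, 0], [0, 0, 0]],
  [1, [0.49, -0.74, 0], [0, 0, 0]],
  [1, [0.53, -0.8, 0], [0, 0, 0]],
  [1, [0.54, -0.815, 0], [0, 0, 0]],
])

```text
time: 31.35
tcp_pos: [0.5706, -0.0823, 0.1378]
orientation: [[1.0, 0.002, -0.001], [0.002, -1.0, 0.0], [-0.001, -0.0, -1.0]]
contact_force: [0.0, -0.4, -1.0]
width: 0.0607
finger_force: 43.8
```

>>> move_arm([
  [1, [0, 0, 0.02], [0, 0, 0]],
  [1, [0, 0, 0.06], [0, 0, 0]],
  [1, [0, 0, 0.12], [0, 0, 0]],
  [1, [0, 0, 0.18], [0, 0, 0]],
  [1, [0, 0, 0.24], [0, 0, 0]],
  [1, [0, 0, 0.3], [0, 0, 0]],
  [1, [0, 0, 0.35], [0, 0, 0]],
  [1, [0, 0, 0.39], [0, 0, 0]],
  [1, [0, 0, 0.41], [0, 0, 0]],
  [1, [0, 0, 0.415], [0, 0, 0]],
])

```text
time: 32.35
tcp_pos: [0.57, -0.084, 0.0548]
orientation: [[1.0, 0.0, -0.0], [0.0, -1.0, 0.0], [-0.0, -0.0, -1.0]]
contact_force: [-0.1, 0.1, -2.1]
width: 0.061
finger_force: 43.8
```

>>> move_arm([
  [1, [0, 0, 0.002], [0, 0, 0]],
  [1, [0, 0, 0.004], [0, 0, 0]],
  [1, [0, 0, 0.006], [0, 0, 0]],
  [1, [0, 0, 0.008], [0, 0, 0]],
  [1, [0, 0, 0.01], [0, 0, 0]],
  [1, [0, 0, 0.012], [0, 0, 0]],
  [1, [0, 0, 0.014], [0, 0, 0]],
  [1, [0, 0, 0.016], [0, 0, 0]],
  [1, [0, 0, 0.018], [0, 0, 0]],
  [1, [0, 0, 0.02], [0, 0, 0]],
])

```text
time: 33.35
tcp_pos: [0.5701, -0.084, 0.0512]
orientation: [[1.0, 0.0, -0.0], [0.0, -1.0, 0.0], [-0.0, -0.0, -1.0]]
contact_force: [0.3, 0.3, -0.2]
width: 0.0611
finger_force: 43.8
```

>>> move_arm([
  [1, [0, 0, 0.001], [0, 0, 0]],
  [1, [0, 0, 0.002], [0, 0, 0]],
  [1, [0, 0, 0.003], [0, 0, 0]],
  [1, [0, 0, 0.004], [0, 0, 0]],
  [1, [0, 0, 0.005], [0, 0, 0]],
  [1, [0, 0, 0.006], [0, 0, 0]],
  [1, [0, 0, 0.006], [0, 0, 0]],
  [1, [0, 0, 0.006], [0, 0, 0]],
  [1, [0, 0, 0.006], [0, 0, 0]],
  [1, [0, 0, 0.006], [0, 0, 0]],
])

```text
time: 34.35
tcp_pos: [0.5701, -0.0841, 0.0511]
orientation: [[1.0, 0.0, 0.001], [0.0, -1.0, -0.0], [0.001, 0.0, -1.0]]
contact_force: [-5.9, 1.0, 19.1]
width: 0.0612
finger_force: 45.6
```

>>> move_arm([
  [1, [0, 0, -0.002], [0, 0, 0]],
  [1, [0, 0, -0.004], [0, 0, 0]],
  [1, [0, 0, -0.004], [0, 0, 0]],
  [0.25, [0, 0, -0.004], [0, 0, 0]],
  [0.2, [0, 0, -0.004], [0, 0, 0]],
  [0.15, [0, 0, -0.004], [0, 0, 0]],
  [0.1, [0, 0, -0.004], [0, 0, 0]],
  [0, [0, 0, -0.004], [0, 0, 0]],
  [0, [0, 0, -0.004], [0, 0, 0]],
  [0, [0, 0, -0.004], [0, 0, 0]],
])

```text
time: 35.35
tcp_pos: [0.5701, -0.084, 0.0509]
orientation: [[1.0, 0.0, 0.0], [0.0, -1.0, -0.0], [0.0, 0.0, -1.0]]
contact_force: [0.2, -1.2, 0.2]
width: 0.0856
finger_force: 0.0
```

>>> move_arm([
  [0, [0, 0, -0.03], [0, 0, 0]],
  [0, [0, 0, -0.1], [0, 0, 0]],
  [0, [0, 0, -0.2], [0, 0, 0]],
  [0, [0, 0, -0.3], [0, 0, 0]],
  [0, [0, 0, -0.4], [0, 0, 0]],
  [0, [0, 0, -0.5], [0, 0, 0]],
  [0, [0, 0, -0.6], [0, 0, 0]],
  [0, [0, 0, -0.7], [0, 0, 0]],
  [0, [0, 0, -0.8], [0, 0, 0]],
  [0, [0, 0, -0.85], [0, 0, 0]],
])

```text
time: 36.35
tcp_pos: [0.5706, -0.0842, 0.2237]
orientation: [[1.0, 0.0, 0.003], [0.0, -1.0, -0.001], [0.003, 0.001, -1.0]]
contact_force: [-0.7, 0.6, -1.0]
width: 0.0852
finger_force: 0.0
```

>>> move_arm([
  [0, [-0.04, -0.07, 0], [0, 0, 0]],
  [0, [-0.1, -0.18, 0], [0, 0, 0]],
  [0, [-0.16, -0.3, 0], [0, 0, 0]],
  [0, [-0.22, -0.42, 0], [0, 0, 0]],
  [0, [-0.29, -0.54, 0], [0, 0, 0]],
  [0, [-0.35, -0.66, 0], [0, 0, 0]],
  [0, [-0.42, -0.78, 0], [0, 0, 0]],
  [0, [-0.48, -0.9, 0], [0, 0, 0]],
  [0, [-0.51, -0.955, 0], [0, 0, 0]],
  [0, [-0.51, -0.955, 0], [0, 0, 0]],
])

```text
time: 37.35
tcp_pos: [0.4666, 0.1082, 0.2206]
orientation: [[1.0, 0.002, -0.001], [0.002, -1.0, 0.0], [-0.001, -0.0, -1.0]]
contact_force: [-0.4, 0.3, -0.2]
width: 0.0853
finger_force: 0.0
```

>>> move_arm([
  [0, [0, 0, 0.08], [0, 0, 0]],
  [0, [0, 0, 0.18], [0, 0, 0]],
  [0, [0, 0, 0.28], [0, 0, 0]],
  [0, [0, 0, 0.38], [0, 0, 0]],
  [0, [0, 0, 0.48], [0, 0, 0]],
  [0, [0, 0, 0.58], [0, 0, 0]],
  [0, [0, 0, 0.67], [0, 0, 0]],
  [0, [0, 0, 0.74], [0, 0, 0]],
  [0, [0, 0, 0.79], [0, 0, 0]],
  [0, [0, 0, 0.81], [0, 0, 0]],
])

```text
time: 38.35
tcp_pos: [0.4679, 0.1064, 0.058]
orientation: [[1.0, -0.0, -0.001], [-0.0, -1.0, -0.0], [-0.001, 0.0, -1.0]]
contact_force: [-0.7, -0.6, 0.0]
width: 0.0856
finger_force: 0.0
```

>>> move_arm([
  [0.1, [0, 0, 0], [0, 0, 0]],
  [0.2, [0, 0, 0], [0, 0, 0]],
  [0.3, [0, 0, 0], [0, 0, 0]],
  [0.4, [0, 0, 0], [0, 0, 0]],
  [1, [0, 0, 0], [0, 0, 0]],
  [1, [0, 0, 0], [0, 0, 0]],
  [1, [0, 0, 0], [0, 0, 0]],
  [1, [0, 0, 0], [0, 0, 0]],
  [1, [0, 0, 0], [0, 0, 0]],
  [1, [0, 0, 0], [0, 0, 0]],
], force=40)

```text
time: 39.35
tcp_pos: [0.4684, 0.1071, 0.0595]
orientation: [[1.0, 0.0, 0.001], [0.0, -1.0, 0.0], [0.001, -0.0, -1.0]]
contact_force: [-0.8, 1.2, 10.3]
width: 0.0469
finger_force: 39.4
```

>>> move_arm([
  [1, [0, 0, -0.02], [0, 0, 0]],
  [1, [0, 0, -0.06], [0, 0, 0]],
  [1, [0, 0, -0.12], [0, 0, 0]],
  [1, [0, 0, -0.19], [0, 0, 0]],
  [1, [0, 0, -0.27], [0, 0, 0]],
  [1, [0, 0, -0.35], [0, 0, 0]],
  [1, [0, 0, -0.43], [0, 0, 0]],
  [1, [0, 0, -0.51], [0, 0, 0]],
  [1, [0, 0, -0.57], [0, 0, 0]],
  [1, [0, 0, -0.6], [0, 0, 0]],
])

```text
time: 40.35
tcp_pos: [0.4683, 0.107, 0.1803]
orientation: [[1.0, 0.0, 0.002], [0.0, -1.0, 0.0], [0.002, -0.0, -1.0]]
contact_force: [0.3, -0.6, -1.3]
width: 0.0468
finger_force: 41.3
```

>>> move_arm([
  [1, [0, 0.03, 0], [0, 0, 0]],
  [1, [0, 0.09, 0], [0, 0, 0]],
  [1, [0, 0.18, 0], [0, 0, 0]],
  [1, [0, 0.29, 0], [0, 0, 0]],
  [1, [0, 0.41, 0], [0, 0, 0]],
  [1, [0, 0.53, 0], [0, 0, 0]],
  [1, [0, 0.65, 0], [0, 0, 0]],
  [1, [0, 0.77, 0], [0, 0, 0]],
  [1, [0, 0.88, 0], [0, 0, 0]],
  [1, [0, 0.985, 0], [0, 0, 0]],
])

```text
time: 41.35
tcp_pos: [0.4672, -0.0918, 0.1781]
orientation: [[1.0, -0.0, -0.001], [-0.0, -1.0, 0.0], [-0.001, -0.0, -1.0]]
contact_force: [-0.3, -0.5, -1.6]
width: 0.0468
finger_force: 41.4
```

>>> move_arm([
  [1, [0.01, 0.11, 0], [0, 0, 0]],
  [1, [0.01, 0.22, 0], [0, 0, 0]],
  [1, [0.01, 0.33, 0], [0, 0, 0]],
  [1, [0.01, 0.44, 0], [0, 0, 0]],
  [1, [0.01, 0.55, 0], [0, 0, 0]],
  [1, [0.01, 0.64, 0], [0, 0, 0]],
  [1, [0.01, 0.72, 0], [0, 0, 0]],
  [1, [0.01, 0.77, 0], [0, 0, 0]],
  [1, [0.01, 0.795, 0], [0, 0, 0]],
  [1, [0.01, 0.8, 0], [0, 0, 0]],
])

```text
time: 42.35
tcp_pos: [0.4699, -0.2503, 0.1787]
orientation: [[1.0, -0.0, -0.0], [-0.0, -1.0, 0.0], [-0.0, -0.0, -1.0]]
contact_force: [0.7, 0.4, -1.5]
width: 0.047
finger_force: 41.4
```

>>> move_arm([
  [1, [0, 0, 0.02], [0, 0, 0]],
  [1, [0, 0, 0.07], [0, 0, 0]],
  [1, [0, 0, 0.14], [0, 0, 0]],
  [1, [0, 0, 0.22], [0, 0, 0]],
  [1, [0, 0, 0.3], [0, 0, 0]],
  [1, [0, 0, 0.38], [0, 0, 0]],
  [1, [0, 0, 0.46], [0, 0, 0]],
  [1, [0, 0, 0.52], [0, 0, 0]],
  [1, [0, 0, 0.56], [0, 0, 0]],
  [1, [0, 0, 0.58], [0, 0, 0]],
])

```text
time: 43.35
tcp_pos: [0.4699, -0.2497, 0.0621]
orientation: [[1.0, 0.0, -0.001], [0.0, -1.0, 0.001], [-0.001, -0.001, -1.0]]
contact_force: [0.6, 0.5, -1.2]
width: 0.0468
finger_force: 41.4
```

Contact is expected at about 0.0593.

>>> move_arm([
  [1, [0, 0, 0.002], [0, 0, 0]],
  [1, [0, 0, 0.004], [0, 0, 0]],
  [1, [0, 0, 0.006], [0, 0, 0]],
  [1, [0, 0, 0.008], [0, 0, 0]],
  [1, [0, 0, 0.01], [0, 0, 0]],
  [1, [0, 0, 0.012], [0, 0, 0]],
  [1, [0, 0, 0.014], [0, 0, 0]],
  [1, [0, 0, 0.016], [0, 0, 0]],
  [1, [0, 0, 0.018], [0, 0, 0]],
  [1, [0, 0, 0.02], [0, 0, 0]],
])

```text
time: 44.35
tcp_pos: [0.4703, -0.2501, 0.0595]
orientation: [[1.0, 0.0, 0.001], [0.0, -1.0, -0.0], [0.001, 0.0, -1.0]]
contact_force: [-3.9, 4.6, 21.7]
width: 0.0466
finger_force: 43.3
```

Touching. I'll release and rise, then move away to look.

>>> move_arm([
  [1, [0, 0, -0.002], [0, 0, 0]],
  [1, [0, 0, -0.004], [0, 0, 0]],
  [1, [0, 0, -0.004], [0, 0, 0]],
  [0.5, [0, 0, -0.004], [0, 0, 0]],
  [0.4, [0, 0, -0.004], [0, 0, 0]],
  [0.3, [0, 0, -0.004], [0, 0, 0]],
  [0.2, [0, 0, -0.004], [0, 0, 0]],
  [0.1, [0, 0, -0.004], [0, 0, 0]],
  [0, [0, 0, -0.004], [0, 0, 0]],
  [0, [0, 0, -0.004], [0, 0, 0]],
])

```text
time: 45.35
tcp_pos: [0.4701, -0.2501, 0.0597]
orientation: [[1.0, 0.0, 0.0], [0.0, -1.0, -0.0], [0.0, 0.0, -1.0]]
contact_force: [0.8, 0.5, -0.3]
width: 0.0854
finger_force: 0.0
```

>>> move_arm([
  [0, [0, 0, -0.03], [0, 0, 0]],
  [0, [0, 0, -0.1], [0, 0, 0]],
  [0, [0, 0, -0.2], [0, 0, 0]],
  [0, [0, 0, -0.3], [0, 0, 0]],
  [0, [0, 0, -0.4], [0, 0, 0]],
  [0, [0, 0, -0.5], [0, 0, 0]],
  [0, [0, 0, -0.6], [0, 0, 0]],
  [0, [0, 0, -0.7], [0, 0, 0]],
  [0, [0, 0, -0.8], [0, 0, 0]],
  [0, [0, 0, -0.85], [0, 0, 0]],
])

```text
time: 46.35
tcp_pos: [0.4705, -0.2503, 0.2316]
orientation: [[1.0, 0.0, 0.002], [0.0, -1.0, -0.001], [0.002, 0.001, -1.0]]
contact_force: [0.5, -0.1, -0.1]
width: 0.0852
finger_force: 0.0
```

>>> move_arm([
  [0, [-0.05, 0.1, 0], [0, 0, 0]],
  [0, [-0.1, 0.2, 0], [0, 0, 0]],
  [0, [-0.15, 0.3, 0], [0, 0, 0]],
  [0, [-0.2, 0.4, 0], [0, 0, 0]],
  [0, [-0.25, 0.5, 0], [0, 0, 0]],
  [0, [-0.3, 0.6, 0], [0, 0, 0]],
  [0, [-0.35, 0.7, 0], [0, 0, 0]],
  [0, [-0.4, 0.8, 0], [0, 0, 0]],
  [0, [-0.45, 0.9, 0], [0, 0, 0]],
  [0, [-0.5, 1.0, 0], [0, 0, 0]],
])

```text
time: 47.35
tcp_pos: [0.3695, -0.4507, 0.2294]
orientation: [[1.0, 0.0, -0.0], [0.0, -1.0, 0.001], [-0.0, -0.001, -1.0]]
contact_force: [0.7, -0.4, -0.5]
width: 0.0853
finger_force: 0.0
```

```bash
python3 - <<'E'
from plant import eyes
import cv2,numpy as np
c=eyes.read_camera("scene");t=eyes.read_camera("top")
a=cv2.resize(t["pixels"][140:290,265:425,::-1],None,fx=2.5,fy=2.5,interpolation=2)
b=cv2.resize(c["pixels"][115:265,215:375,::-1],None,fx=2.5,fy=2.5,interpolation=2)
f=cv2.resize(np.hstack([t["pixels"],c["pixels"]])[:,:,::-1],(800,300),interpolation=cv2.INTER_AREA)[:225]
cv2.imwrite("pics/end.png",np.vstack([np.hstack([a,b]),f]))
E
```

```text
(no output)
```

View pics/end.png

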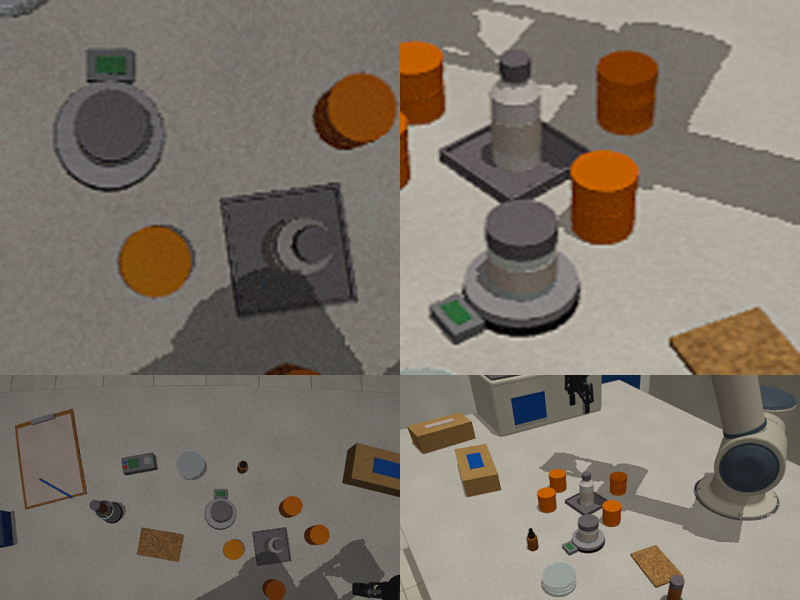

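The jar stands on the stage with its lid at top (310,189), and the bottle on the tray with its cap at top (390,237). The vial is in the canister and the bystanders look unmoved. One numeric check before handing in.

```bash
python3 - <<'E'
from h import *
d=pickle.load(open("c0.pkl","rb"));T=d["top"]
q=lambda p:(np.array(p,float)+.5)/2.5-.5+[265,140]
J=cast(T,q([113,124]),.084)[0];B=cast(T,q([312,243]),.123)[0]
print("jar-stage",J[:2]-[.571,-.0865],"bottle-tray",B[:2]-[.4708,-.2517])
E
```

```text
jar-stage [ 0.00130419 -0.00073292] bottle-tray [0.00213334 0.00344598]
```

```bash
python3 -c "
from plant import order
print(order.hand_in())"
```

```text
the job is handed in; nothing more can be done
None
```

The job is handed in (no verdict came back): the jar is on the stage and the bottle on the tray, each measured within about 4 mm of the middle; the vial stands on the canister's floor, lowered until it touched and about 5 mm off the axis; everything is released and the bystanders were left alone.

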